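Open the glue press with the red handwheel

TASK

The glued block in the small press with the red handwheel has cured: grip the red wheel and turn it about a fifth of a turn counter-clockwise (seen from above), letting the hand rise with the screw, until the press foot stands well over a centimetre above the block; then let go. Leave the block lying in the press where it is, and leave the press with the blue wheel clamped.

Things in the scene. Friction and masses are not known exactly. Their poses are not given: they have to be found in the camera images.
- red_wheel_center (a point): centre of the red handwheel: level round rim, outer diameter 56 mm, 13 mm thick, 162 mm above the table when shut, free above; grip it across from above at any yaw. Its screw stands in a bolted-down green portal press (base 110 x 140 x 14 mm, crosshead 32 x 138 mm with nuts up to 112 mm above the table). The press's spot and yaw vary; it may change places with the blue one
- red_wheel (a joint): turn of the red wheel, rad: 0 is shut on the block, grows counter-clockwise seen from above, stop at 1.6; starts between 0 and 0.2. Steep quick-acting thread: wheel, screw and foot rise together 14.3 mm per rad (18 mm per fifth of a turn). Turns stiffly (about 0.25 N m) and stays where it is left
- red_block: brown wooden block 28 x 50 x 28 mm lying loose on the base plate under the foot of the red-wheeled press, its underside 14 mm above the table; origin at the centre of its underside
- blue_wheel (a joint): turn of the blue wheel, rad (same direction and thread), of a second such press that holds another wooden block, still curing; it starts shut at 0 and is to stay so
Things that resemble listed ones, but are neither listed nor needed, are in the scene too. Leave any white look-alike of the part that bears red_wheel_center alone.

How it is judged:
By the outcome, as a careful person would: the job done as asked, in the order asked, and still so for the second after the job is handed in, with the robot touching nothing.
It also fails if it takes over 32 s, if anything falls off the work surface, if the arm or the gripper's body presses on something with over 40 N, if the wrist force passes 120 N, or if a joint passes its speed limit or range.

ROBOT

A 6-joint arm with a two-finger parallel gripper is mounted at the origin on a cart in front of the work surface, level with it; the furniture and walls round the work are solid. World frame = base frame: x ahead of the robot, y to its left, z up, the work surface at z = 0. Lengths are in m, angles in degrees, forces in N, time in s.
With the tool pointing down it reaches from about 0.4 to 0.825 m from the base axis. Payload 7 kg.
Tool frame: the origin (TCP) lies midway between the tips of the shut fingers; the grasp point (between the pads) lies 19 mm behind it; z points along the fingers, y is the line along which they close (so a half turn about z gives the same grasp; the last joint's range is limited). The gripper opens to 88 mm and grips with 3 to 60 N. Pads are 19 mm wide; open, the fingers measure 130 mm over their backs; the gripper's body (78 mm by 193 mm) begins 47 mm behind the grasp point.
Start: joints at [83.486, 20.546, 0.682, 0, -70.136, -16.507], TCP at [0.264, 0.621, 0.227] pointing down, gripper open.
Joint ranges: [-176.03, 176.03], [-82.01, 121.73], [-58.28, 71.71], [-173.87, 95.51], [-174.79, -0.11], [-173.66, 173.66]. Speed limits (degrees/s): [136.94, 136.94, 172.46, 180, 180, 180].

INTERFACE

Orientations are given as [roll, pitch, yaw] about the fixed x, y, z axes, in that order (R = Rz(yaw) Ry(pitch) Rx(roll)).
In Python, from plant import r gives the robot as it stands.
- The arm moves only by the tool drive_tool, never from a script. Its argument "commands" is a list of rows, each an object of numbers: "hand": the closure, from 0 (fully open) to 1 (shut); "tx", "ty", "tz": the shift along the world's x, y, z scaled (see below); "turn": the turn about the world's z scaled (see below). A call has 1 to 10 rows; each row is the pose to reach, as a shift and turn from the pose commanded when the call began; what a row does not reach only later rows make up. The controller multiplies each number of a shift by 0.6 m and each number of a turn by 90 degrees. A row lasts 1/10 s, in which the tool goes at most 50 mm and 8.59 degrees, less where a joint would pass 70% of its speed; a pose out of reach is approached as far as the arm can. A call with a number of a shift or a turn outside -1 to 1 is refused whole. A call with a gripper value outside its range is refused whole. The fingers move at their own pace and stop on an object; "grip_force" is the grip in N (left out, the last holds). Time passes only in rows, so rows that repeat a pose let the fingers close. It gives the time, the measured TCP pose, the force, the opening and the grip force at its end, in the units of the state.
- r.get_state(): the state, without advancing time (a new reading comes with each control period).
- r.capture(name): name is "scene" or "top" or "wrist"; returns a dict with "frame" (480x640x3 uint8, red, green, blue), "fx", "fy", "cx", "cy" (pixels), "D" ([k1, k2, p1, p2, k3] as OpenCV has them; the pictures are not rectified), "world_from_camera" (4x4, takes a point from camera to world coordinates); the wrist camera has in their place "T_tool_cam" (4x4, takes a point from camera to tool coordinates, whose origin is the TCP and whose axes are the flange's). Camera axes: x right, y down, z forward; pixel columns grow to the right and rows downward; lengths in m; the calibration is good to about 2 mm. A picture is of the moment at which its call begins: read the wrist's pose just before it. There is no depth.
- r.close_job(): hands the job in; it is judged then, once.
Trained networks look in the newest picture that a camera, given by its name, has taken for a name from the list of things; names that differ only in an ending like _2 or _b are one class to them, and where a whole thing is asked for, a point or a joint stands for the part that bears it (a point fixed in the world has none). Each returns a list of dicts, best first, with "score" (0 to 1); they miss things now and then, are a little off and sometimes report something else, mostly with a low value. They report only what shows in the picture. A call takes as long as a camera call. They do not tell look-alikes from the thing itself.
- r.trace(label, camera): "pixels" (480x640 bool, what is visible of it) and "extent" ([left, top, right, bottom] in pixels, round what is visible of it).
The state is a dict: "time_s": time; "joints": joint angles; "qd": joint speeds; "joint_torque": joint torques, N m; "tcp_pos": TCP position; "eef_rot": TCP orientation; "contact_force": force on the tool from outside, world axes, zero at the start; "moment": the same for the moment, N m; "gripper_width": finger opening in m; "gripper_force": force on a finger pad.
Only numpy, scipy, OpenCV 4.12 (cv2) and the standard library are available. Lean on these libraries where they do the work, as an engineer would, in place of code of your own. Each camera call takes 0.05 s, during which the arm holds its last target. There are 200 camera calls.

## Working session

There is one attempt and no reset: what is moved stays moved. The work goes in short steps, Python scripts to look and compute and a tool call to move; the robot and the scene stay as the last step left them, time stands still between calls to the robot, and variables do not carry over. Pictures are saved under pics/ and viewed, at most 10 in all, crops included, and the job is handed in when it is done.

Besides the shell and the picture viewer there is one more tool, called after ">>>" by a JSON object that holds its "method" and its "body". drive_tool: Moves the arm, as the interface text tells. Its arguments: {"type":"object","properties":{"commands":{"type":"array"},"grip_force":{"type":"number"}},"required":["commands"]}

```bash
mkdir -p pics && cat > h.py <<'E'
import numpy as np, cv2
from plant import r
def K(c): return np.array([[c['fx'],0,c['cx']],[0,c['fy'],c['cy']],[0,0,1.]])
def ray(c,uv,z,T):
    n=cv2.undistortPoints(np.array([[uv]],float),K(c),np.array(c['D'],float))[0,0]
    d=T[:3,:3]@np.array([n[0],n[1],1]); o=T[:3,3]
    return o+d*(z-o[2])/d[2]
E
python3 - <<'E'
from h import *
ims=[]
for n in ("scene","top"):
    c=r.capture(n); T=np.array(c['world_from_camera']); ims.append(c['frame'])
    cv2.imwrite(f'pics/{n}.png',c['frame'][:,:,::-1])
    print(n,T[:3,3].round(3))
    for L in ("red_wheel_center","blue_wheel"):
        for d in r.trace(L,n):
            p=d['pixels']; v,u=np.nonzero(p); uv=((d['extent'][0]+d['extent'][2])/2,(d['extent'][1]+d['extent'][3])/2)
            print(L,round(d['score'],2),np.round(d['extent']),c['frame'][p].mean(0).round(),ray(c,uv,.162,T).round(3))
print(r.get_state())
E
```

```text
scene [-0.264 -0.73   0.715]
red_wheel_center 0.88 [408. 314. 447. 379.] [196. 193. 182.] [ 0.336 -0.445  0.162]
red_wheel_center 0.77 [381. 238. 408. 296.] [170.  67.  59.] [ 0.476 -0.297  0.162]
blue_wheel 0.97 [236. 177. 262. 232.] [ 97. 122. 145.] [0.475 0.053 0.162]
top [ 0.337 -0.116  1.149]
red_wheel_center 0.89 [391. 206. 419. 230.] [180.  52.  30.] [ 0.524 -0.268  0.162]
red_wheel_center 0.78 [471. 283. 504. 310.] [207. 205. 190.] [ 0.376 -0.422  0.162]
blue_wheel 0.65 [194. 184. 220. 214.] [ 60. 115. 155.] [0.554 0.121 0.162]
{'time_s': 0.3, 'joints': array([ 8.34859944e+01,  2.05623670e+01,  6.68701221e-01, -5.89574644e-03,
       -7.01355668e+01, -1.65046470e+01]), 'qd': array([-0.06958899, -0.05244168,  0.04524849,  0.02727121,  0.0773132 ,
       -0.0426737 ]), 'joint_torque': array([-2.32431239e-04, -5.81810796e+01,  2.92821389e+01,  6.99001506e+00,
        9.28741589e-03, -1.13418289e-04]), 'tcp_pos': array([0.26392883, 0.62110148, 0.22626105]), 'eef_rot': array([ 1.79970397e+02, -2.98930735e-03, -2.30206566e+01]), 'contact_force': array([-0.09781304,  0.00377349, -0.44450024]), 'moment': array([ 0.03598427, -0.03521011,  0.02033246]), 'gripper_force': 0.0, 'gripper_width': 0.08762288033229135}
```

View pics/scene.png

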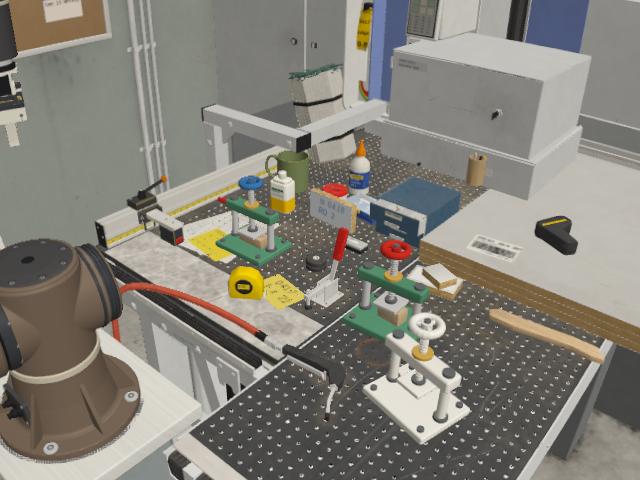

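View pics/top.png

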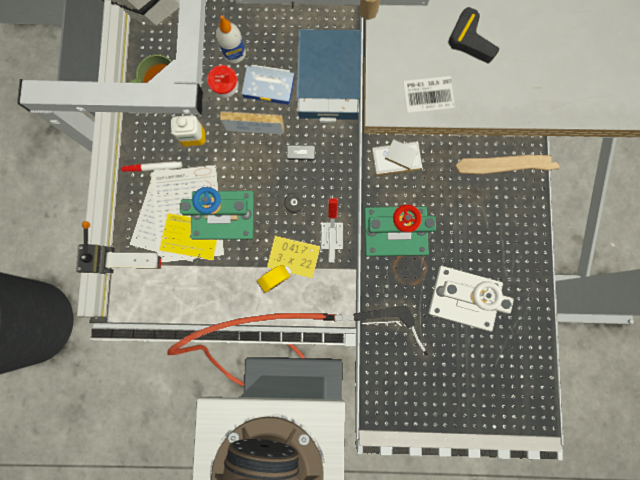

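The scene picture shows three candidates:
- The red wheel is at scene (395,250), top (407,218), on a green press with a brown block. It fits the description.
- The white press, at scene (427,325), top (488,295), is the look-alike and stays untouched.
- The blue wheel is at scene (250,183), top (207,200), on the other green press, which stays clamped.

Next I confirm the red wheel in an enlarged crop and check the gantry beam against the route.

```bash
python3 - <<'E'
from h import *
cs={n:r.capture(n) for n in("scene","top")}
def P(c):
    return np.linalg.inv(np.array(c['world_from_camera']))[:3]
def tri(a,b):
    q=[cv2.undistortPoints(np.array([[p]],float),K(cs[n]),np.array(cs[n]['D'],float))[0,0].reshape(2,1) for n,p in(("scene",a),("top",b))]
    X=cv2.triangulatePoints(P(cs["scene"]),P(cs["top"]),*q)[:,0]; X=X[:3]/X[3]
    return X.round(3)
print("beam end",tri((310,137),(200,95)),"post",tri((203,110),(22,95)))
print("red",tri((396,248),(407,218)),"blue",tri((251,183),(207,200)),"white",tri((428,325),(487,294)))
print("slab corner",tri((421,238),(364,129)), "clamp tip",tri((164,179),(86,225)),"handle",tri((342,232),(333,201)))
f=cs["top"]["frame"]
a=cv2.resize(f[170:340,350:530],None,fx=3.3,fy=3.3,interpolation=2)
cv2.imwrite("pics/crop.png",a[:,:,::-1])
# red rim circle in top
h=cv2.cvtColor(f,cv2.COLOR_RGB2HSV); m=(((h[...,0]<8)|(h[...,0]>172))&(h[...,1]>150)).astype(np.uint8); m[:, :380]=0;m[:,440:]=0;m[:195]=0;m[245:]=0
v,u=np.nonzero(m); (x,y),rad=cv2.minEnclosingCircle(np.c_[u,v].astype(np.float32)); print(x,y,rad,ray(cs["top"],(x,y),.158,np.array(cs["top"]["world_from_camera"])).round(4))
E
```

```text
beam end [0.751 0.131 0.207] post [0.738 0.483 0.199]
red [ 0.522 -0.27   0.169] blue [0.551 0.121 0.161] white [ 0.38  -0.421  0.162]
slab corner [ 0.742 -0.195  0.062] clamp tip [0.506 0.378 0.108] handle [ 0.56  -0.125  0.13 ]
406.5 218.0 14.151071548461914 [ 0.5248 -0.2709  0.158 ]
```

View pics/crop.png

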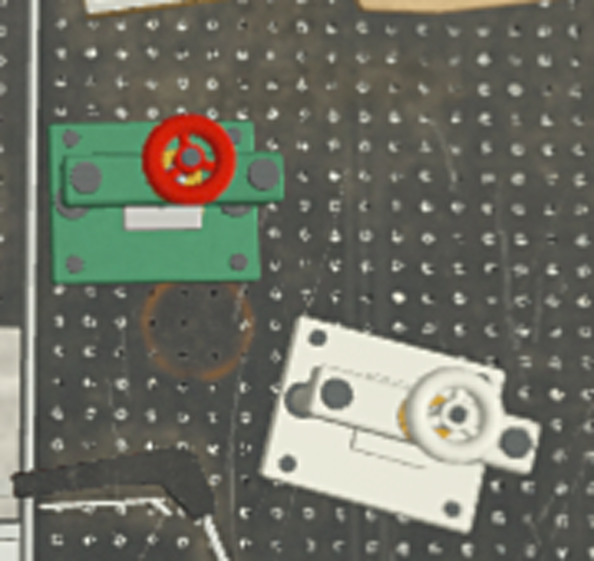

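The crop shows the red wheel on the green press at crop (188,158), centred at about (0.524, -0.270). The white look-alike is 0.21 m away. I'm setting off high and inboard, clear of the gantry, whose beam is at x > 0.73.

>>> {"method": "drive_tool", "body": {"commands": [{"tx": 0.0,"ty": 0,"tz": 0.1,"hand": 0},{"tx": 0.22,"ty": -0.75,"tz": 0.12,"hand": 0},{"tx": 0.22,"ty": -0.75,"tz": 0.12,"hand": 0},{"tx": 0.22,"ty": -0.75,"tz": 0.12,"hand": 0},{"tx": 0.22,"ty": -0.75,"tz": 0.12,"hand": 0},{"tx": 0.22,"ty": -0.75,"tz": 0.12,"hand": 0},{"tx": 0.22,"ty": -0.75,"tz": 0.12,"hand": 0},{"tx": 0.22,"ty": -0.75,"tz": 0.12,"hand": 0},{"tx": 0.22,"ty": -0.75,"tz": 0.12,"hand": 0},{"tx": 0.22,"ty": -0.75,"tz": 0.12,"hand": 0}], "grip_force": 40}}

```text
invalid input
```

```bash
python3 -c "
from h import *
s=r.get_state();print(s['time_s'],s['tcp_pos'],s['eef_rot'],s['joints'].round(1))"
```

```text
0.4 [0.26396222 0.62119327 0.22644221] [ 1.79990114e+02 -2.03127263e-03 -2.30209933e+01] [ 83.5  20.6   0.7  -0.  -70.1 -16.5]
```

>>> {"method": "drive_tool", "body": {"commands": [{"tx": 0.0,"ty": 0,"tz": 0.1,"turn": 0,"hand": 0},{"tx": 0.22,"ty": -0.75,"tz": 0.12,"turn": 0,"hand": 0},{"tx": 0.22,"ty": -0.75,"tz": 0.12,"turn": 0,"hand": 0},{"tx": 0.22,"ty": -0.75,"tz": 0.12,"turn": 0,"hand": 0},{"tx": 0.22,"ty": -0.75,"tz": 0.12,"turn": 0,"hand": 0},{"tx": 0.22,"ty": -0.75,"tz": 0.12,"turn": 0,"hand": 0},{"tx": 0.22,"ty": -0.75,"tz": 0.12,"turn": 0,"hand": 0},{"tx": 0.22,"ty": -0.75,"tz": 0.12,"turn": 0,"hand": 0},{"tx": 0.22,"ty": -0.75,"tz": 0.12,"turn": 0,"hand": 0},{"tx": 0.22,"ty": -0.75,"tz": 0.12,"turn": 0,"hand": 0}], "grip_force": 40}}

```text
time_s: 1.4
tcp_pos: [0.3905, 0.188, 0.2982]
eef_rot: [-179.9, -0.0, -23.0]
contact_force: [1.8, 1.2, -0.5]
gripper_width: 0.088
gripper_force: 0.0
```

```bash
python3 -c "
from h import *
s=r.get_state();print(s['time_s'],s['tcp_pos'],s['eef_rot'],s['joints'].round(1))"
```

```text
1.4 [0.39048424 0.18797854 0.29822248] [-1.79922417e+02 -2.33174842e-02 -2.29798572e+01] [ 52.   -5.7 -20.8   0.  -74.8  15. ]
```

>>> {"method": "drive_tool", "body": {"commands": [{"tx": 0.213,"ty": -0.735,"tz": 0,"turn": -0.41,"hand": 0},{"tx": 0.213,"ty": -0.735,"tz": 0,"turn": -0.41,"hand": 0},{"tx": 0.213,"ty": -0.735,"tz": 0,"turn": -0.41,"hand": 0},{"tx": 0.213,"ty": -0.735,"tz": 0,"turn": -0.41,"hand": 0},{"tx": 0.213,"ty": -0.735,"tz": 0,"turn": -0.41,"hand": 0},{"tx": 0.213,"ty": -0.735,"tz": 0,"turn": -0.41,"hand": 0},{"tx": 0.213,"ty": -0.735,"tz": 0,"turn": -0.41,"hand": 0},{"tx": 0.213,"ty": -0.735,"tz": 0,"turn": -0.41,"hand": 0},{"tx": 0.213,"ty": -0.735,"tz": 0,"turn": -0.41,"hand": 0},{"tx": 0.213,"ty": -0.735,"tz": 0,"turn": -0.41,"hand": 0}]}}

```text
time_s: 2.4
tcp_pos: [0.5187, -0.2554, 0.2965]
eef_rot: [179.9, 0.0, -60.1]
contact_force: [-0.1, 0.2, -0.6]
gripper_width: 0.0876
gripper_force: 0.0
```

```bash
cat > w.py <<'E'
from h import *
from scipy.spatial.transform import Rotation as R
import sys
s=r.get_state(); c=r.capture("wrist")
T=np.eye(4);T[:3,:3]=R.from_euler('xyz',s['eef_rot'],degrees=True).as_matrix();T[:3,3]=s['tcp_pos'];T=T@np.array(c['T_tool_cam'])
print(s['time_s'],s['tcp_pos'].round(4),s['eef_rot'].round(1),s['joints'].round(1),'cam',T[:3,3].round(3))
f=c['frame'];h=cv2.cvtColor(f,cv2.COLOR_RGB2HSV);m=(((h[...,0]<8)|(h[...,0]>172))&(h[...,1]>150)).astype(np.uint8)
n,l,st,_=cv2.connectedComponentsWithStats(m);i=1+st[1:,4].argmax();v,u=np.nonzero(l==i)
hu=cv2.convexHull(np.c_[u,v].astype(np.int32));e=cv2.fitEllipse(hu);print(e,st[i])
Z=.162
for Z in(.158,.165): print(Z,ray(c,e[0],Z,T).round(4))
cv2.imwrite(sys.argv[1],f[:,:,::-1])
E
python3 w.py pics/w1.png
```

```text
2.4 [ 0.5187 -0.2554  0.2965] [179.9   0.  -60.1] [ -6.8   9.3  -5.4   0.  -75.3  36.7] cam [ 0.559 -0.326  0.454]
((324.539306640625, 206.99978637695312), (69.87550354003906, 71.3240966796875), 84.78436279296875) [ 289  172   72   71 3168]
0.158 [ 0.5219 -0.2686  0.158 ]
0.165 [ 0.5228 -0.27    0.165 ]
```

View pics/w1.png

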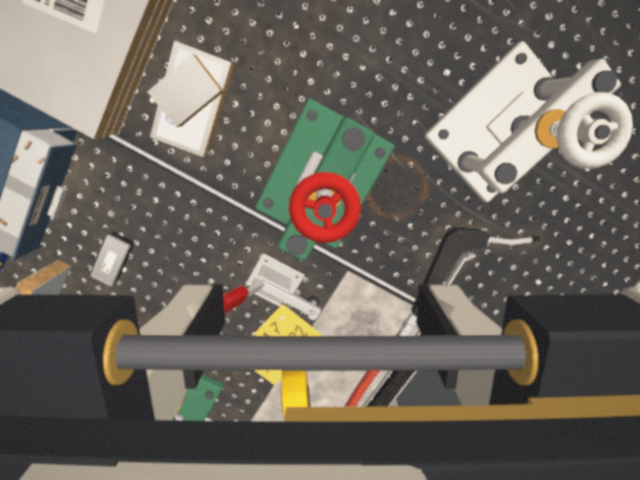

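The wrist picture confirms the red wheel at (324,207), measured at (0.523, -0.270). The white press is off to the right at (595,130). The descent now lowers the TCP to z ≈ 0.141.

>>> {"method": "drive_tool", "body": {"commands": [{"tx": 0,"ty": 0,"tz": -0.05,"turn": 0,"hand": 0},{"tx": 0,"ty": 0,"tz": -0.1,"turn": 0,"hand": 0},{"tx": 0,"ty": 0,"tz": -0.13,"turn": 0,"hand": 0},{"tx": 0,"ty": 0,"tz": -0.13,"turn": 0,"hand": 0}]}}

```text
time_s: 2.85
tcp_pos: [0.5166, -0.25, 0.2172]
eef_rot: [179.8, 0.2, -59.9]
contact_force: [0.4, 1.1, 0.3]
gripper_width: 0.0876
gripper_force: 0.0
```

```bash
python3 w.py pics/w2.png
```

```text
2.85 [ 0.5166 -0.25    0.2172] [179.8   0.2 -59.9] [ -6.3  11.6 -12.9  -0.1 -65.7  36.4] cam [ 0.558 -0.321  0.374]
((328.0455017089844, 228.4405517578125), (93.93904113769531, 97.31927490234375), 84.09305572509766) [ 280  182   98   94 5899]
0.158 [ 0.5216 -0.2685  0.158 ]
0.165 [ 0.5228 -0.2701  0.165 ]
```

>>> {"method": "drive_tool", "body": {"commands": [{"tx": 0.009,"ty": -0.032,"tz": 0,"turn": 0,"hand": 0},{"tx": 0.009,"ty": -0.032,"tz": -0.04,"turn": 0,"hand": 0},{"tx": 0.009,"ty": -0.032,"tz": -0.08,"turn": 0,"hand": 0},{"tx": 0.009,"ty": -0.032,"tz": -0.11,"turn": 0,"hand": 0},{"tx": 0.009,"ty": -0.032,"tz": -0.127,"turn": 0,"hand": 0},{"tx": 0.009,"ty": -0.032,"tz": -0.127,"turn": 0,"hand": 0}]}}

```text
time_s: 3.5
tcp_pos: [0.5237, -0.27, 0.1434]
eef_rot: [180.0, 0.0, -59.9]
contact_force: [-0.5, -0.8, -0.6]
gripper_width: 0.0878
gripper_force: 0.0
```

```bash
python3 w.py pics/w3.png
```

```text
3.5 [ 0.5237 -0.27    0.1434] [180.    0.  -59.9] [ -8.3  16.4 -16.9   0.  -56.7  38.4] cam [ 0.564 -0.34   0.301]
((321.8443298339844, 326.9256896972656), (119.34149169921875, 137.12181091308594), 90.28321838378906) [ 253  267  139   69 6917]
0.158 [ 0.5215 -0.268   0.158 ]
0.165 [ 0.5236 -0.2715  0.165 ]
```

View pics/w3.png

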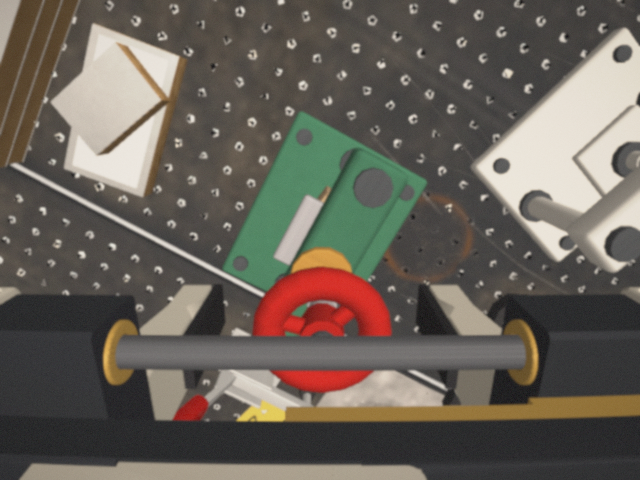

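The picture shows the rim centred between the fingers at u ≈ 322, with the fingertips around u = 205 and 430. I lower 3 mm and close.

>>> {"method": "drive_tool", "body": {"commands": [{"tx": 0,"ty": 0,"tz": -0.005,"turn": 0,"hand": 0},{"tx": 0,"ty": 0,"tz": -0.005,"turn": 0,"hand": 1},{"tx": 0,"ty": 0,"tz": -0.005,"turn": 0,"hand": 1},{"tx": 0,"ty": 0,"tz": -0.005,"turn": 0,"hand": 1},{"tx": 0,"ty": 0,"tz": -0.005,"turn": 0,"hand": 1},{"tx": 0,"ty": 0,"tz": -0.005,"turn": 0,"hand": 1},{"tx": 0,"ty": 0,"tz": -0.005,"turn": 0,"hand": 1},{"tx": 0,"ty": 0,"tz": -0.005,"turn": 0,"hand": 1}], "grip_force": 40}}

```text
time_s: 4.35
tcp_pos: [0.5237, -0.2704, 0.1406]
eef_rot: [180.0, -0.0, -59.9]
contact_force: [-1.0, 0.0, 1.2]
gripper_width: 0.0541
gripper_force: 40.0
```

>>> {"method": "drive_tool", "body": {"commands": [{"tx": 0,"ty": 0,"tz": 0.0025,"turn": 0.0667,"hand": 1},{"tx": 0,"ty": 0,"tz": 0.005,"turn": 0.1333,"hand": 1},{"tx": 0,"ty": 0,"tz": 0.0075,"turn": 0.2,"hand": 1},{"tx": 0,"ty": 0,"tz": 0.01,"turn": 0.2667,"hand": 1},{"tx": 0,"ty": 0,"tz": 0.0125,"turn": 0.3333,"hand": 1},{"tx": 0,"ty": 0,"tz": 0.0125,"turn": 0.3333,"hand": 1}]}}

```text
time_s: 4.95
tcp_pos: [0.5242, -0.27, 0.1482]
eef_rot: [-180.0, -0.0, -29.8]
contact_force: [-0.0, 2.6, 0.8]
gripper_width: 0.054
gripper_force: 40.0
```

>>> {"method": "drive_tool", "body": {"commands": [{"tx": 0,"ty": 0,"tz": 0.0025,"turn": 0.0667,"hand": 1},{"tx": 0,"ty": 0,"tz": 0.005,"turn": 0.1333,"hand": 1},{"tx": 0,"ty": 0,"tz": 0.0075,"turn": 0.2,"hand": 1},{"tx": 0,"ty": 0,"tz": 0.01,"turn": 0.2667,"hand": 1},{"tx": 0,"ty": 0,"tz": 0.0125,"turn": 0.3333,"hand": 1},{"tx": 0,"ty": 0,"tz": 0.015,"turn": 0.4,"hand": 1},{"tx": 0,"ty": 0,"tz": 0.0187,"turn": 0.5,"hand": 1},{"tx": 0,"ty": 0,"tz": 0.0187,"turn": 0.5,"hand": 1}]}}

```text
time_s: 5.75
tcp_pos: [0.524, -0.2692, 0.1593]
eef_rot: [-179.9, -0.1, 15.2]
contact_force: [-0.0, 7.1, 4.4]
gripper_width: 0.0541
gripper_force: 40.0
```

```bash
python3 - <<'E'
from h import *
s=r.get_state();print(s['time_s'],s['tcp_pos'],s['eef_rot'],s['moment'],s['contact_force'])
E
```

```text
5.75 [ 0.52397777 -0.26918587  0.15933746] [-1.79924915e+02 -5.76114596e-02  1.51765256e+01] [2.84790648 0.01238582 0.06919786] [-0.03789421  7.11166598  4.4366659 ]
```

Turned 75° with small forces. Now I open the hand and lift clear.

>>> {"method": "drive_tool", "body": {"commands": [{"tx": 0,"ty": 0,"tz": 0,"turn": 0,"hand": 0},{"tx": 0,"ty": 0,"tz": 0,"turn": 0,"hand": 0},{"tx": 0,"ty": 0,"tz": 0,"turn": 0,"hand": 0},{"tx": 0,"ty": 0,"tz": 0,"turn": 0,"hand": 0},{"tx": 0,"ty": 0,"tz": 0,"turn": 0,"hand": 0},{"tx": 0,"ty": 0,"tz": 0.04,"turn": 0,"hand": 0},{"tx": 0,"ty": 0,"tz": 0.1,"turn": 0,"hand": 0},{"tx": 0,"ty": 0,"tz": 0.17,"turn": 0,"hand": 0},{"tx": 0,"ty": 0,"tz": 0.25,"turn": 0,"hand": 0},{"tx": 0,"ty": 0,"tz": 0.25,"turn": 0,"hand": 0}]}}

```text
time_s: 6.75
tcp_pos: [0.5262, -0.2718, 0.3168]
eef_rot: [179.6, -0.5, 15.1]
contact_force: [-0.7, -0.2, -0.7]
gripper_width: 0.0876
gripper_force: 0.0
```

>>> {"method": "drive_tool", "body": {"commands": [{"tx": 0,"ty": 0.12,"tz": 0.05,"turn": 0,"hand": 0},{"tx": 0,"ty": 0.2,"tz": 0.05,"turn": 0,"hand": 0},{"tx": 0,"ty": 0.25,"tz": 0.05,"turn": 0,"hand": 0},{"tx": 0,"ty": 0.25,"tz": 0.05,"turn": 0,"hand": 0},{"tx": 0,"ty": 0.25,"tz": 0.05,"turn": 0,"hand": 0}]}}

```text
time_s: 7.25
tcp_pos: [0.5238, -0.119, 0.3394]
eef_rot: [180.0, -0.0, 15.2]
contact_force: [0.2, -0.8, 0.9]
gripper_width: 0.0875
gripper_force: 0.0
```

```bash
python3 - <<'E'
from h import *
s=r.get_state();print(s['time_s'],s['tcp_pos'].round(3),s['contact_force'].round(1))
c=r.capture("scene");f=c['frame']
o=cv2.imread('pics/scene.png')
n=f[:,:,::-1]
cut=lambda a:cv2.resize(a[225:345,335:440],None,fx=3.7,fy=3.7,interpolation=2)
cv2.imwrite('pics/cmp.png',np.hstack([cut(o),cut(n)]))
d=r.trace("blue_wheel","scene");print([(x['score'],x['extent']) for x in d][:2])
E
```

```text
7.25 [ 0.524 -0.119  0.339] [ 0.2 -0.8  0.9]
[]
```

View pics/cmp.png

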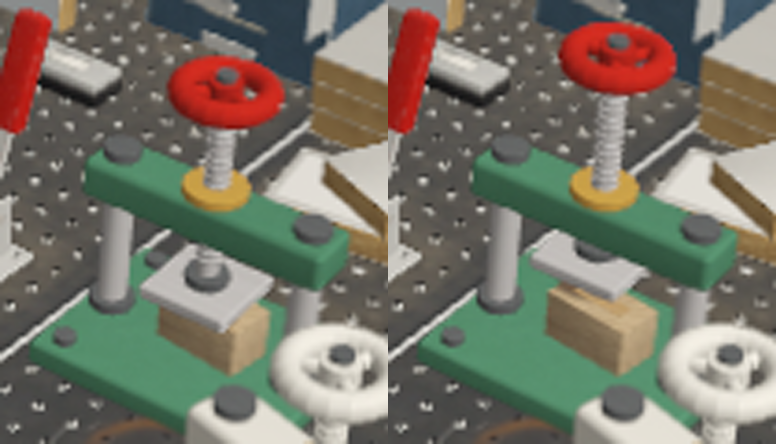

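The comparison shows the wheel rim and foot raised by about 34 crop px, roughly 18 mm. The block lies where it was (crop (600,325) against (213,325) before), and nothing else has moved.

```bash
python3 -c "
from plant import r
print(r.close_job())"
```

```text
the job is handed in; nothing more can be done
None
```

The red wheel is turned about 75° counter-clockwise and released. The foot stands about 18 mm above the block, which is still in place. The blue-wheeled press was never touched, and the job is handed in.

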